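# Turn the sorting carousel and tip a spacer down the chute

## Robot

A 7-joint arm with a two-finger parallel gripper is mounted at the origin on a cart in front of the work surface, level with it; the furniture and walls round the work are solid. World frame = base frame: x ahead of the robot, y to its left, z up, the work surface at z = 0. Lengths are in m, angles in rad, forces in N, time in s.
With the tool pointing down it reaches from about 0.425 to 0.875 m from the base axis. Payload 8.4 kg.
Tool frame: the origin (TCP) lies midway between the tips of the shut fingers; the grasp point (between the pads) lies 19 mm behind it; z points along the fingers, y is the line along which they close (so a half turn about z gives the same grasp; the last joint's range is limited). The gripper opens to 87 mm and grips with 3 to 60 N. Pads are 19 mm wide; open, the fingers measure 117 mm over their backs; the gripper's body (75 mm by 190 mm) begins 51 mm behind the grasp point.
Start: joints at [1.094, 0.333, 0.04, 1.465, -0.013, 1.343, -0.059], TCP at [0.24, -0.604, 0.201] pointing down, gripper open.
Joint ranges: [-2.58, 2.58], [-0.38, 2.09], [-1.3, 1.39], [0.25, 2.4], [-1.5, 4.64], [0.08, 2.09], [-2.65, 2.65]. Speed limits (rad/s): [2.22, 2.22, 2.79, 2.79, 3.14, 3.14, 3.14].

## Interface

Orientations are given as a unit quaternion [x, y, z, w].
In Python, from plant import telemetry, grab_frame, arm, nets gives the robot as it stands.
- The arm moves only by the tool carry_out, never from a script. Its argument "series" is a list of rows, each a list of 7 numbers: the shift along the world's x, y, z in m, then the turn, a rotation vector about the world's x, y, z in rad, then the finger opening in m, from 0 to 0.087. In form: [[tx, ty, tz, ax, ay, az, fingers], ...]. A call has 1 to 12 rows; each row shifts and turns the commanded pose from where the row before left it; what a row does not reach is not made up. A row lasts 1/10 s, in which the tool goes at most 50 mm and 8.59 degrees, less where a joint would pass 70% of its speed; a pose out of reach is approached as far as the arm can. A call with a gripper value outside its range is refused whole. The fingers move at their own pace and stop on an object; "force" is the grip in N (left out, the last holds). Time passes only in rows, so rows that do not move let the fingers close. It gives the time, the measured TCP pose, the force, the opening and the grip force at its end, in the units of the state.
- telemetry.observe(): the state, without advancing time (a new reading comes with each control period).
- grab_frame(name): name is "scene" or "top" or "wrist"; returns a dict with "pixels" (400x640x3 uint8, blue, green, red), "intrinsics" (3x3 intrinsics, pixels), "cam_to_world" (4x4, takes a point from camera to world coordinates). Camera axes: x right, y down, z forward; pixel columns grow to the right and rows downward; lengths in m; the calibration is good to about 2 mm. The wrist camera is an equidistant fisheye: a pixel r from the principal point sees the ray r / f radians off the axis. A picture is of the moment at which its call begins. There is no depth.
- arm.sign_off(): hands the job in; it is judged then, once.
Trained networks look in the newest picture that a camera, given by its name, has taken for a name from the list of things; names that differ only in an ending like _2 or _b are one class to them, and where a whole thing is asked for, a point or a joint stands for the part that bears it (a point fixed in the world has none). Each returns a list of dicts, best first, with "p" (0 to 1); they miss things now and then, are a little off and sometimes report something else, mostly with a low value. They report only what shows in the picture. A call takes as long as a camera call. They do not tell look-alikes from the thing itself.
- nets.find_in(camera, thing): "location" ([column, row] in pixels, amid what is visible of it).
The state is a dict: "t": time; "q": joint angles; "dq": joint speeds; "tau": joint torques, N m; "position": TCP position; "tool_rot": TCP orientation; "ft_force": force on the tool from outside, world axes, zero at the start; "torque": the same for the moment, N m; "finger_gap": finger opening in m; "grip_force": force on a finger pad.
Only numpy, scipy, OpenCV 4.12 (cv2) and the standard library are available. Lean on these libraries where they do the work, as an engineer would, in place of code of your own. Each camera call takes 0.05 s, during which the arm holds its last target. There are 200 camera calls.

## Task

A steel spacer ring lies in the tipping pan above the chute of the sorting carousel. Turn the carousel by its black square knob until the compartment that holds the same kind of spacer ring is centred under the chute, then press the black lever pad right down so that the pan tips the spacer through the chute into that compartment, and let go. Do not touch the spacer with the gripper.

Things in the scene. Friction and masses are not known exactly. Their poses are not given: they have to be found in the camera images.
- carousel (a joint): Turn of the round grey four-compartment carousel (276 mm across, rim 61 mm above the bench), rad. 0: the spacer compartment is centred under the chute; positive: counter-clockwise from above. Starts at 0.85 to 1.5, so turn it clockwise; light friction, stays put. A sample is fixed in each compartment: spacer ring 32 mm, slip gauge block, brass weight, ring gauge 53 mm.
- knob (a point): Centre of the black square knob on the carousel's axis, 102 mm above the bench; knob 30 x 30 mm, 40 mm tall, over a hub whose top is at 72 mm. The knob's flat sides face along this point's x and y axes, which turn with the carousel; z is up. The dividers run out along +-x and +-y; the spacer compartment lies between +x and +y.
- chute (a point): Centre of the lower mouth of the fixed chute, 72 mm above the bench, 107 mm from the carousel's axis on the side away from the robot. An upright sheet-steel tube, 50 x 62 mm inside, top at 165 mm, its nearest wall 79 mm from the axis. Compartment floors are 22 mm above the bench.
- lever_pad (a point): Centre of the top of the black lever pad (44 x 32 mm), left of the carousel, 190 mm above the bench at rest. Lever points at the robot, 30 deg up, from a level crosswise shaft 57 mm behind, 150 mm up. Push it straight down here with closed fingertips, about 70 mm, to a hard stop: 1 to 5 N; springs back. The pan, 100 mm to its right, rises to 240 mm as it tips.
- spacer: Loose steel spacer ring, 32 mm across, 13 mm tall, with a hole; origin at the centre of its underside. It lies flat in the open aluminium tipping pan (51 mm wide inside, floor 158 mm above the bench) behind the chute and slides out into the chute when the lever is pressed right down.
There are look-alikes about, which are no part of the job. Of the things that look like the spacer, the smallest one is meant.

How it is judged:
By the outcome, as a careful person would: the job done as asked, in the order asked, and still so for the second after the job is handed in, with the robot touching nothing.
It also fails if it takes over 40 s, if anything falls off the work surface, if the arm or the gripper's body presses on something with over 40 N, if the wrist force passes 120 N, or if a joint passes its speed limit or range.

## Working session

There is one attempt and no reset: what is moved stays moved. The work goes in short steps, Python scripts to look and compute and a tool call to move; the robot and the scene stay as the last step left them, time stands still between calls to the robot, and variables do not carry over. Pictures are saved under pics/ and viewed, at most 10 in all, crops included, and the job is handed in when it is done.

Besides the shell and the picture viewer there is one more tool, called after "Call:" by a JSON object that holds its "op" and its "data". carry_out: Moves the arm, as the interface text tells. Its arguments: {"type":"object","properties":{"series":{"type":"array","items":{"type":"array","items":{"type":"number"}}},"force":{"type":"number"}},"required":["series"]}

```bash
mkdir -p pics
cat > h.py <<'E'
import numpy as np,cv2
from plant import telemetry, grab_frame, arm, nets
def ray(f,uv):
    K=np.array(f["intrinsics"]);T=np.array(f["cam_to_world"])
    d=T[:3,:3]@np.linalg.inv(K)@np.array([uv[0],uv[1],1.]);return T[:3,3],d
def atz(f,uv,z):
    o,d=ray(f,uv);return o+d*(z-o[2])/d[2]
def proj(f,p):
    K=np.array(f["intrinsics"]);T=np.array(f["cam_to_world"])
    c=T[:3,:3].T@(np.array(p)-T[:3,3]);u=K@c;return u[:2]/u[2]
E
python3 - <<'E'
from h import *
np.set_printoptions(precision=3,suppress=True)
Z=dict(knob=.102,chute=.12,lever_pad=.19,spacer=.165,carousel=.05)
for c in("top","scene"):
    f=grab_frame(c);cv2.imwrite(f"pics/{c}0.png",f["pixels"])
    print(c,np.array(f["cam_to_world"])[:3,3])
    for n,z in Z.items():
        for r in nets.find_in(c,n)[:4]: print(n,round(r["p"],2),np.array(r["location"]),atz(f,r["location"],z))
s=telemetry.observe();print(s["t"],s["position"],s["tool_rot"],s["ft_force"],s["finger_gap"])
E
```

```text
top [0.439 0.185 1.054]
knob 0.89 [378.6 235.4] [0.492 0.05  0.102]
chute 0.78 [376.5 216.1] [0.527 0.056 0.12 ]
lever_pad 0.54 [378.1 216.5] [0.52  0.063 0.19 ]
spacer 0.67 [386.3 137.3] [0.669 0.044 0.165]
spacer 0.6 [249.3 199.5] [0.548 0.292 0.165]
spacer 0.51 [244.5 147.7] [0.643 0.304 0.165]
scene [-0.075  0.619  0.653]
knob 0.68 [395.5 246.1] [0.429 0.116 0.102]
chute 0.69 [376.3 233.8] [0.457 0.137 0.12 ]
lever_pad 0.67 [339.3 160.6] [0.604 0.112 0.19 ]
spacer 0.75 [263.9 281.4] [0.414 0.381 0.165]
spacer 0.64 [376.1 232.9] [0.414 0.177 0.165]
spacer 0.63 [227.  258.6] [0.489 0.402 0.165]
spacer 0.55 [345.2 149. ] [0.675 0.045 0.165]
carousel 0.78 [398.7 245.7] [0.474 0.063 0.05 ]
0.6 [ 0.24  -0.604  0.201] [ 0.982  0.188  0.    -0.   ] [-0.246  0.979  0.257] 0.08723919813029304
```

View pics/top0.png

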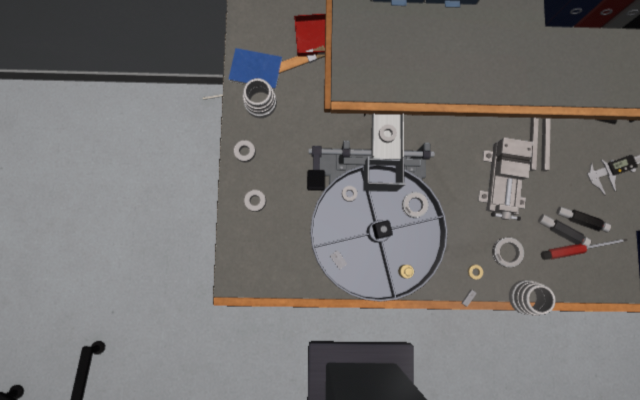

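View pics/scene0.png

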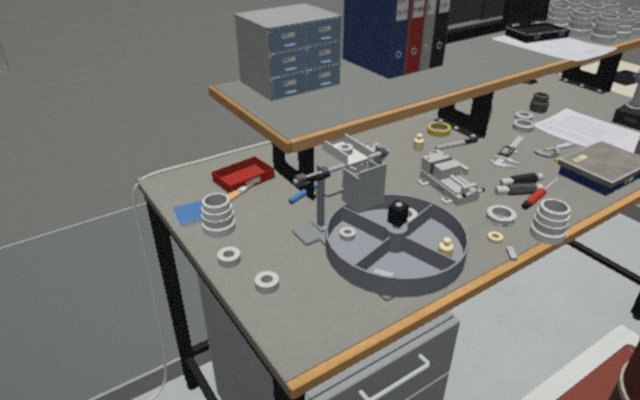

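The top image shows the carousel centred near (379,232), with the knob at (381,229). The pan with the loose spacer is at (388,133), the chute at (385,175) and the lever pad at (316,180). The fixed samples are a small ring (349,193), a big ring gauge (414,205), the brass weight (407,271) and the slip gauge (338,260).

Spacer look-alikes are at (388,133) in the pan, (349,193) in the carousel, and (244,150) and (255,200) on the bench. The loose spacer is the one in the pan. The target compartment holds the small ring at (349,193), and the ring at (414,205) is the larger ring gauge. I'll confirm this in an enlarged crop.

Run:
```python
from h import *
np.set_printoptions(precision=3,suppress=True)
f=grab_frame("top");im=f["pixels"]
cv2.imwrite("pics/crop1.png",cv2.resize(im[110:305,300:455],None,fx=3.8,fy=3,interpolation=cv2.INTER_CUBIC) if 0 else cv2.resize(im[110:305,300:455],None,fx=3,fy=3,interpolation=cv2.INTER_CUBIC))
print("knob",atz(f,(381,229),.122),"ring",atz(f,(349,193),.035),"gauge",atz(f,(414,205),.03),"brass",atz(f,(407,271),.04),"slip",atz(f,(338,260),.025))
for uv in((312,232),(446,232),(379,298)): print("rim",atz(f,uv,.061))
print("pad",atz(f,(316,180),.19),"spacer",atz(f,(388,133),.17),"chute",atz(f,(385,175),.165))
g=grab_frame("scene")
for p in((.485,.045,.102),(.58,.175,.19)): print(proj(g,p),proj(f,p))
cv2.imwrite("pics/crop2.png",cv2.resize(g["pixels"][130:300,280:480],None,fx=3.5,fy=3.5,interpolation=cv2.INTER_CUBIC))
```

```text
knob [0.503 0.048 0.122] ring [0.582 0.102 0.035] gauge [ 0.56  -0.035  0.03 ] brass [ 0.424 -0.017  0.04 ] slip [0.444 0.122 0.025]
rim [0.498 0.177 0.061]
rim [ 0.503 -0.092  0.061]
rim [0.371 0.043 0.061]
pad [0.582 0.173 0.19 ] spacer [0.676 0.042 0.17 ] chute [0.598 0.047 0.165]
[404.393 217.567] [381.01  238.868]
[318.824 175.473] [314.817 181.149]
```

View pics/crop1.png

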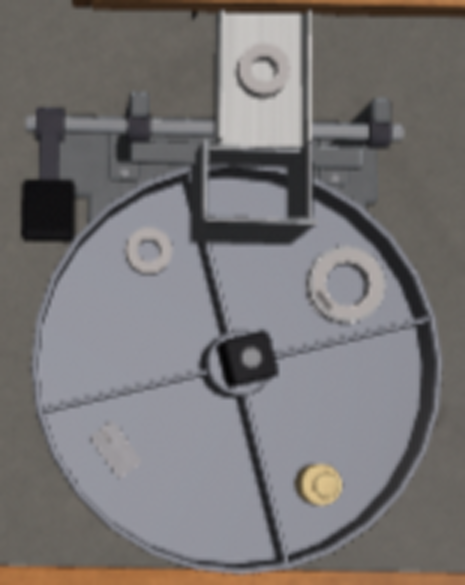

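View pics/crop2.png

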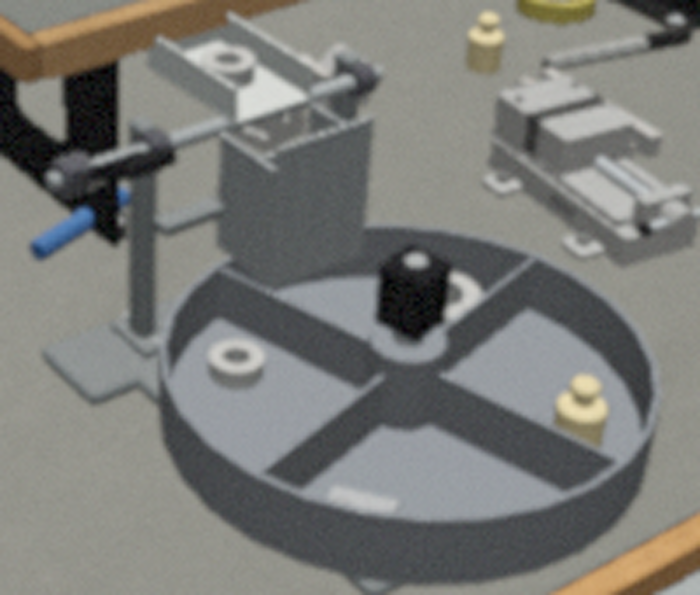

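The crop confirms it: the loose spacer is in the pan at crop-1 (263,70). The matching small ring is in the left compartment at crop-1 (150,250), about 46 px across against about 75 px for the ring gauge (345,285), which fits 32:53. The scene view doesn't clearly show the pad, so I'll check its position by projection.

Run:
```python
from h import *
np.set_printoptions(precision=3,suppress=True)
f=grab_frame("top");g=grab_frame("scene")
for n,uv,z in(("shaftL",(309,151),.15),("collar",(317,151),.155),("post",(346,149),.16),("shaftR",(433,153),.15),("pad",(316,180),.19),("pad.14",(316,180),.14),("knobtop",(383,229),.122)):
    p=atz(f,uv,z);print(n,p,(proj(g,p)-[280,130])*3.5)
# axis, divider direction
P=lambda u,v,z:atz(f,(300+u/3,110+v/3),z)
c=(P(37,365,.061)+P(440,365,.061))/2;print("c",c)
e=[P(42,412,.061),P(428,320,.061),P(283,562,.061),P(187,178,.061)]
for q in e: d=q-[.503,.045,.061];print(q,np.degrees(np.arctan2(d[1],d[0])),np.hypot(d[0],d[1]))
print("div",[np.degrees(np.arctan2(*(a-b)[[1,0]])) for a,b in((e[0],e[1]),(e[3],e[2]))])
# knob top polygon
k=[P(*q,.122) for q in((222,338),(268,332),(277,376),(232,386))];print(k,np.mean(k,0))
m=(f["pixels"].max(2)<40).astype(np.uint8);
n,l,s,ce=cv2.connectedComponentsWithStats(m[165:250,300:400])
for i in range(1,n):
    if s[i,4]>40: print(s[i],ce[i]+[300,165],cv2.minAreaRect(np.argwhere(l==i)[:,::-1].astype(np.float32)))
```

```text
shaftL [0.643 0.186 0.15 ] [ 53.852 179.858]
collar [0.642 0.172 0.155] [ 77.309 164.9  ]
post [0.646 0.118 0.16 ] [153.409 127.428]
shaftR [ 0.645 -0.046  0.15 ] [376.848  68.886]
pad [0.582 0.173 0.19 ] [136.897 156.323]
pad.14 [0.59  0.172 0.14 ] [129.118 230.527]
knobtop [0.503 0.044 0.122] [417.817 259.939]
c [0.501 0.042 0.061]
[0.468 0.173 0.061] 105.41319044772129 0.13239339701730468
[ 0.534 -0.086  0.061] -76.71519633945057 0.13460367944629129
[0.373 0.013 0.061] -166.0864937443267 0.13405407392558433
[0.628 0.077 0.061] 14.425586315440325 0.12863902561681542
div [np.float64(104.34018632671591), np.float64(14.16426834579188)]
[array([0.514, 0.061, 0.122]), array([0.519, 0.032, 0.122]), array([0.491, 0.027, 0.122]), array([0.484, 0.055, 0.122])] [0.502 0.044 0.122]
[71  1 25  5 43] [383.698 167.698] ((83.1300048828125, 2.5899996757507324), (24.183053970336914, 2.262742042541504), 8.13010311126709)
[  7   5  18  20 343] [315.525 179.606] ((15.5, 14.5), (19.0, 17.0), 90.0)
[73 59 18 14 69] [377.768 231.609] ((79.43681335449219, 67.70938873291016), (19.166852951049805, 10.935319900512695), 32.7352294921875)
```

Axis at about (0.502, 0.044), divider +x at 14.2° and +y at 104.3°. The compartment centre is therefore at about 59°, so the carousel must turn about 59° clockwise. I'm moving above the knob with the closing axis along 14°, which leaves room for the last joint to turn.

Call:
{"op": "carry_out", "data": {"series": [[0.0146,0.036,0.005,0,0,0.08,0.07],[0.0146,0.036,0.005,0,0,0.08,0.07],[0.0146,0.036,0.005,0,0,0.08,0.07],[0.0146,0.036,0.005,0,0,0.08,0.07],[0.0146,0.036,0.005,0,0,0.08,0.07],[0.0146,0.036,0.005,0,0,0.08,0.07],[0.0146,0.036,0.005,0,0,0.08,0.07],[0.0146,0.036,0.005,0,0,0.08,0.07],[0.0146,0.036,0.005,0,0,0.08,0.07],[0.0146,0.036,0.005,0,0,0.08,0.07],[0.0146,0.036,0.005,0,0,0.08,0.07],[0.0146,0.036,0.005,0,0,0.08,0.07]], "force": 30}}

```text
t: 2.0
position: [0.4153, -0.1706, 0.2615]
tool_rot: [0.784, 0.621, 0.0, 0.0]
ft_force: [1.2, -1.3, 0.2]
finger_gap: 0.0697
grip_force: 0.0
```

Call:
{"op": "carry_out", "data": {"series": [[0.0145,0.0358,0,0,0,0.08,0.07],[0.0145,0.0358,0,0,0,0.08,0.07],[0.0145,0.0358,0,0,0,0.08,0.07],[0.0145,0.0358,0,0,0,0.08,0.07],[0.0145,0.0358,0,0,0,0.08,0.07],[0.0145,0.0358,0,0,0,0.08,0.07],[0,0,0,0,0,0,0.07],[0,0,0,0,0,0,0.07]]}}

```text
t: 2.8
position: [0.502, 0.0434, 0.2609]
tool_rot: [0.614, 0.789, -0.0, -0.0]
ft_force: [-0.3, -0.4, -0.4]
finger_gap: 0.0701
grip_force: 0.0
```

Run:
```python
from h import *
f=grab_frame("wrist");cv2.imwrite("pics/w1.png",f["pixels"])
s=telemetry.observe();print(s["position"],s["q"],s["ft_force"])
```

```text
[0.50184201 0.04216758 0.2608632 ] [ 0.45174148  0.04484903 -0.63753998  1.69201524  0.02732755  1.41395906
  0.05675155] [ 0.23495925  0.22438022 -0.36178472]
```

View pics/w1.png

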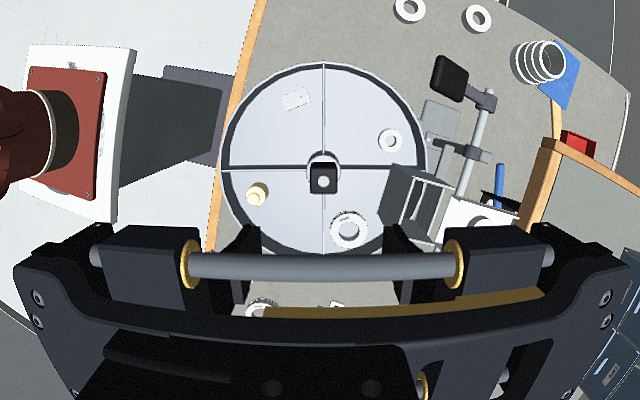

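The wrist view shows the knob at (323,178), square to the fingers and centred between them, with the dividers aligned with the image axes. Next I descend and grip.

Call:
{"op": "carry_out", "data": {"series": [[0,0.001,-0.035,0,0,0,0.06],[0,0,-0.035,0,0,0,0.06],[0,0,-0.035,0,0,0,0.06],[0,0,-0.03,0,0,0,0.06],[0,0,-0.018,0,0,0,0.06],[0,0,-0.008,0,0,0,0.05],[0,0,0,0,0,0,0.04],[0,0,0,0,0,0,0.024],[0,0,0,0,0,0,0.024],[0,0,0,0,0,0,0.024],[0,0,0,0,0,0,0.024]], "force": 20}}

```text
t: 3.95
position: [0.5028, 0.0437, 0.1009]
tool_rot: [0.615, 0.789, 0.001, 0.001]
ft_force: [0.4, -0.2, 3.1]
finger_gap: 0.0254
grip_force: 1.8
```

Call:
{"op": "carry_out", "data": {"series": [[0,0,0,0,0,0,0.015],[0,0,0,0,0,0,0.015],[0,0,0,0,0,0,0.015]], "force": 20}}

```text
t: 4.25
position: [0.5026, 0.0437, 0.1009]
tool_rot: [0.615, 0.789, 0.0, 0.001]
ft_force: [-0.8, -0.5, 7.3]
finger_gap: 0.0159
grip_force: 3.7
```

Run:
```python
from h import *
f=grab_frame("wrist");cv2.imwrite("pics/w2.png",f["pixels"][0:260,150:500])
```

```text
(no output)
```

View pics/w2.png

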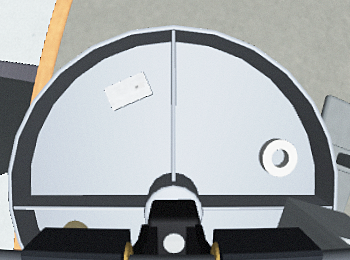

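The wrist crop shows the knob still between the fingers (crop columns 140–210, stud at (174,243)), though the reported gap is only 16 mm. The fingers seem compliant, so I'll test the grip with a small clockwise turn.

Call:
{"op": "carry_out", "data": {"series": [[0,0,0,0,0,-0.06,0.015],[0,0,0,0,0,-0.06,0.015],[0,0,0,0,0,-0.06,0.015],[0,0,0,0,0,0,0.015]]}}

```text
t: 4.7
position: [0.5027, 0.0436, 0.1009]
tool_rot: [0.684, 0.73, 0.0, 0.001]
ft_force: [-0.1, -0.8, 7.0]
finger_gap: 0.0147
grip_force: 3.3
```

Run:
```python
from h import *
f=grab_frame("top");s=telemetry.observe();print(s["q"],s["torque"],s["grip_force"],s["finger_gap"])
g=grab_frame("scene")
a=f["pixels"][130:310,290:470];b=g["pixels"][150:300,300:480]
cv2.imwrite("pics/t2.png",np.hstack([cv2.resize(a,(400,400)),cv2.resize(b,(400,400))]))
```

```text
[ 0.40422087  0.16909596 -0.62639245  1.91245094  0.11208427  1.09274804
 -0.20063848] [-0.11890409 -0.05283747  0.01432456] 3.323859871888999 0.015061543787446162
```

View pics/t2.png

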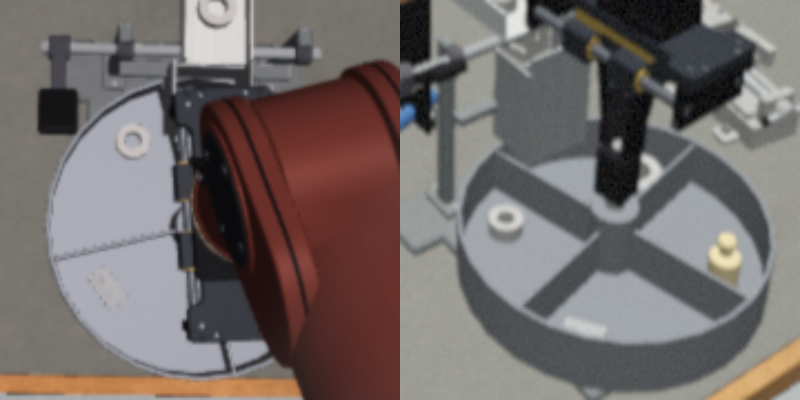

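The carousel did not turn: the divider end is still at panel pixel (55,258), as before. I'll check numerically where the tips are relative to the knob.

```bash
cat >> h.py <<'E'
def fproj(f,p):
    K=np.array(f["intrinsics"]);T=np.array(f["cam_to_world"])
    c=T[:3,:3].T@(np.array(p)-T[:3,3]);r=np.hypot(c[0],c[1]);th=np.arctan2(r,c[2])
    return np.array([K[0,2]+K[0,0]*th*c[0]/r,K[1,2]+K[1,1]*th*c[1]/r])
E
python3 - <<'E'
from h import *
from scipy.spatial.transform import Rotation as R
np.set_printoptions(precision=3,suppress=True)
f=grab_frame("wrist");im=f["pixels"];s=telemetry.observe()
print(np.array(f["cam_to_world"])[:3,3],f["intrinsics"][0])
for z in(.072,.082,.102,.112,.122): print("axis",z,fproj(f,(.502,.044,z)))
M=R.from_quat(s["tool_rot"]).as_matrix();p=np.array(s["position"])
for off in((0,0,0),(0,.015,0),(0,-.015,0),(0,.03,0),(0,.015,-.019),(0,.015,-.04),(0,.008,0)): print("tool",off,fproj(f,p+M@off))
v=cv2.convertScaleAbs(im[150:290,240:410],alpha=1.8,beta=30)
cv2.imwrite("pics/w3.png",cv2.resize(v,None,fx=4,fy=4,interpolation=cv2.INTER_CUBIC))
E
```

```text
[0.496 0.115 0.284] [309.707   0.    321.377]
axis 0.072 [322.525 213.03 ]
axis 0.082 [322.593 217.628]
axis 0.102 [322.748 228.151]
axis 0.112 [322.836 234.204]
axis 0.122 [322.934 240.889]
tool (0, 0, 0) [323.795 228.138]
tool (0, 0.015, 0) [347.389 228.056]
tool (0, -0.015, 0) [300.175 228.094]
tool (0, 0.03, 0) [370.687 227.851]
tool (0, 0.015, -0.019) [349.959 239.951]
tool (0, 0.015, -0.04) [353.413 256.083]
tool (0, 0.008, 0) [336.399 228.11 ]
```

View pics/w3.png

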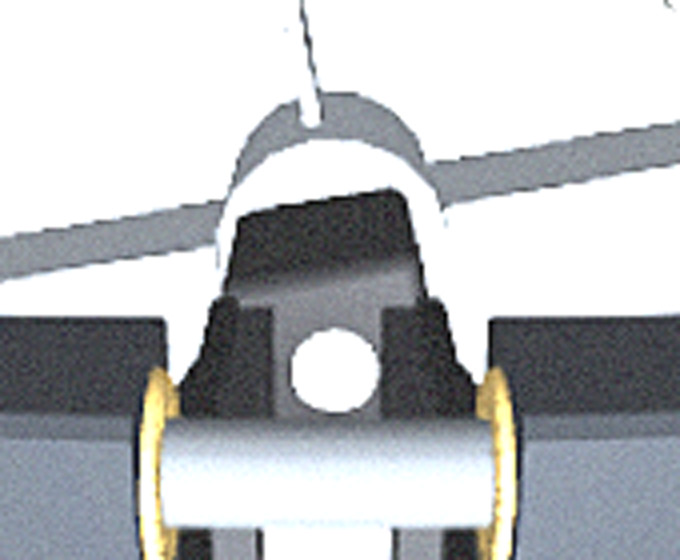

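The enlarged wrist view shows the tips at crop (245,297) and (410,297), overlapping the top face of the knob, whose stud is at (333,370). They look to be on top of it rather than beside it. I'll open, turn back, and look again with the fingers wide.

Call:
{"op": "carry_out", "data": {"series": [[0,0,0,0,0,0,0.055],[0,0,0,0,0,0,0.055],[0,0,0,0,0,0.06,0.055],[0,0,0,0,0,0.06,0.055],[0,0,0,0,0,0.06,0.055],[0,0,0,0,0,0,0.055]]}}

```text
t: 5.45
position: [0.5014, 0.0436, 0.0996]
tool_rot: [0.614, 0.789, -0.0, -0.0]
ft_force: [0.8, 0.2, 0.4]
finger_gap: 0.052
grip_force: 0.0
```

Run:
```python
from h import *
from scipy.spatial.transform import Rotation as R
np.set_printoptions(precision=3,suppress=True)
f=grab_frame("wrist");im=f["pixels"];s=telemetry.observe();print(s["finger_gap"],s["ft_force"])
M=R.from_quat(s["tool_rot"]).as_matrix();p=np.array(s["position"])
v=cv2.convertScaleAbs(im[150:290,240:410],alpha=1.8,beta=30);v=cv2.resize(v,None,fx=4,fy=4,interpolation=cv2.INTER_CUBIC)
# overlay predicted inner pad lines from TCP depth up 40 mm (red dots every 10 mm), front edge toward camera
for sx in(1,-1):
  for sy in(1,-1):
    for k in range(5):
      q=(fproj(f,p+M@np.array([sx*.0095,sy*s["finger_gap"]/2,-.01*k]))-[240,150])*4
      cv2.circle(v,tuple(int(a) for a in q),3,(0,0,255) if sx>0 else (255,0,0),-1)
for a in((1,1),(1,-1),(-1,-1),(-1,1)):
  th=np.radians(14.2);o=np.array([[np.cos(th),-np.sin(th)],[np.sin(th),np.cos(th)]])@(np.array(a)*.015)
  for z in(.122,.082):
    q=(fproj(f,(.502+o[0],.044+o[1],z))-[240,150])*4;cv2.circle(v,tuple(int(c) for c in q),3,(0,255,0),-1)
cv2.imwrite("pics/w4.png",v)
```

```text
0.05344234991904991 [-0.131  0.662  0.175]
```

View pics/w4.png

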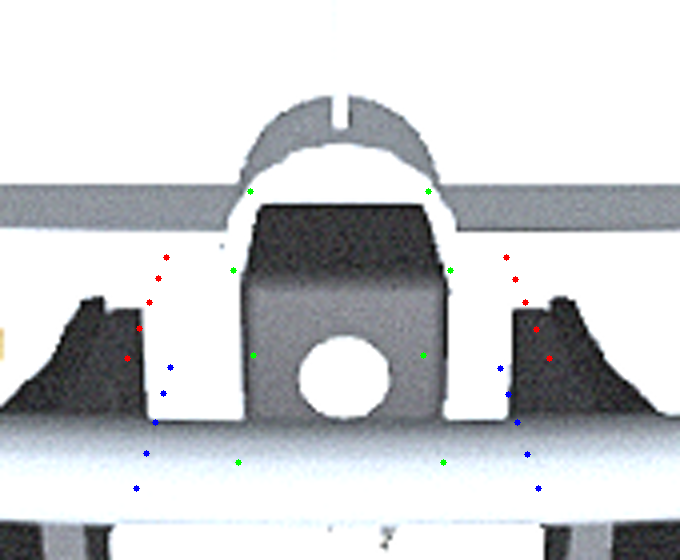

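Now it is clear: with the fingers partly open, the tips at crop (130,300) and (540,300) sit about 20 mm behind the shut-finger TCP, so they were only brushing the knob's top. I have to go lower, to TCP about 0.085. There the body would meet the chute, so I'll regrip with the closing axis at 104° and the body leaned about 15° away from the chute.

Call:
{"op": "carry_out", "data": {"series": [[0,0,0.03,0,0,0,0.06],[0,0,0.02,0,0,0.12,0.06],[0,0,0,0,0,0.14,0.06],[0,0,0,0,0,0.145,0.06],[0,0,0,0,0,0.145,0.06],[0,0,0,0,0,0.145,0.06],[0,0,0,0,0,0.145,0.06],[0,0,0,0,0,0.145,0.06],[0,0,0,0,0,0.145,0.06],[0,0,0,0,0,0.145,0.06],[0,0,0,0,0,0.145,0.06],[0,0,0,0,0,0.145,0.06]]}}

```text
t: 6.7
position: [0.5016, 0.0437, 0.1497]
tool_rot: [-0.122, 0.992, 0.0, -0.0]
ft_force: [-0.8, 0.0, -0.1]
finger_gap: 0.0599
grip_force: 0.0
```

Call:
{"op": "carry_out", "data": {"series": [[0,0,0,0.016,-0.063,0,0.06],[0,0,0,0.016,-0.063,0,0.06],[0,0,0,0.016,-0.063,0,0.06],[0,0,0,0.016,-0.063,0,0.06],[0,0,0,0,0,0,0.06],[0,0,0,0,0,0,0.06]]}}

```text
t: 7.3
position: [0.5017, 0.0434, 0.1501]
tool_rot: [-0.119, 0.985, 0.016, 0.128]
ft_force: [0.8, 0.2, 0.6]
finger_gap: 0.06
grip_force: 0.0
```

Run:
```python
from h import *
from scipy.spatial.transform import Rotation as R
np.set_printoptions(precision=3,suppress=True)
s=telemetry.observe();M=R.from_quat(s["tool_rot"]).as_matrix()
print(s["t"],s["q"],s["position"],s["finger_gap"],"\n",M,np.degrees(np.arctan2(M[1,1],M[0,1])))
```

```text
7.3 [ 0.64  -0.116 -0.733  2.072 -0.146  0.904  1.786] [0.502 0.043 0.15 ] 0.059988946450935464 
 [[-0.939 -0.238  0.248]
 [-0.229  0.971  0.062]
 [-0.256  0.001 -0.967]] 103.74328084700966
```

Call:
{"op": "carry_out", "data": {"series": [[0.003,0.001,-0.025,0,0,0.005,0.06],[0,0,-0.02,0,0,0,0.06],[0,0,-0.012,0,0,0,0.06],[0,0,-0.008,0,0,0,0.06],[0,0,0,0,0,0,0.03],[0,0,0,0,0,0,0.02],[0,0,0,0,0,0,0.02],[0,0,0,0,0,0,0.02],[0,0,0,0,0,0,0.02],[0,0,0,0,0,0,0.02]], "force": 25}}

```text
t: 8.3
position: [0.5053, 0.0445, 0.0855]
tool_rot: [-0.122, 0.984, 0.017, 0.129]
ft_force: [-1.4, -1.1, 4.8]
finger_gap: 0.0297
grip_force: 25.0
```

The grip is firm: gap 29.7 mm at 25 N. Now I turn clockwise.

Call:
{"op": "carry_out", "data": {"series": [[-0.0001,-0.0002,0,0,0,-0.09,0.02],[-0.0001,-0.0002,0,0,0,-0.1,0.02],[-0.0001,-0.0002,0,0,0,-0.1,0.02],[-0.0001,-0.0003,0,0,0,-0.1,0.02],[-0.0001,-0.0003,0,0,0,-0.1,0.02],[-0.0002,-0.0003,0,0,0,-0.1,0.02],[-0.0002,-0.0003,0,0,0,-0.1,0.02],[-0.0002,-0.0003,0,0,0,-0.1,0.02],[-0.0002,-0.0003,0,0,0,-0.1,0.02],[-0.0002,-0.0002,0,0,0,-0.1,0.02],[0,0,0,0,0,0,0.02],[0,0,0,0,0,0,0.02]]}}

```text
t: 9.5
position: [0.5051, 0.0432, 0.0856]
tool_rot: [0.36, 0.924, -0.045, 0.122]
ft_force: [8.3, 1.8, -3.4]
finger_gap: 0.0297
grip_force: 25.0
```

```bash
cat > ang.py <<'E'
from h import *
from scipy.spatial.transform import Rotation as R
# compartment angle: compare predicted divider lines with edges in the top picture, in rectified rim plane
def meas(save):
    f=grab_frame("top");s=telemetry.observe();M=R.from_quat(s["tool_rot"]).as_matrix()
    print(s["t"],s["position"],s["ft_force"],s["finger_gap"],"closing",np.degrees(np.arctan2(M[1,1],M[0,1])))
    px=lambda x,y:proj(f,(.502+x,.0435+y,.061))
    src=np.float32([px(*c) for c in((.15,.15),(.15,-.15),(-.15,-.15),(-.15,.15))])
    H=cv2.getPerspectiveTransform(src,np.float32([[0,0],[600,0],[600,600],[0,600]]))
    r=cv2.warpPerspective(f["pixels"],H,(600,600));cv2.imwrite(save,r)   # up=+x, left=+y, 2px/mm
    return r
if __name__=="__main__":
    import sys;meas(sys.argv[1])
E
python3 ang.py pics/r1.png
```

```text
9.55 [0.50504205 0.04311452 0.08554239] [ 7.54817682  1.97788189 -4.44107795] 0.02962586096629549 closing 47.4754046565574
```

View pics/r1.png

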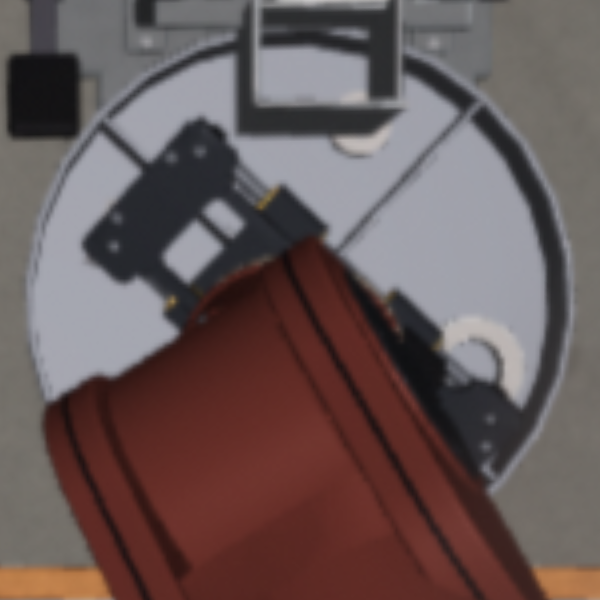

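The rectified view (2 px/mm, up = +x) puts the divider ends at (100,122) and (478,105). The compartment centre is about 2.9° left of straight ahead, and the chute and shaft geometry puts the chute at about +0.5°. I turn the last 2.4°, release and lift.

Call:
{"op": "carry_out", "data": {"series": [[0,0,0,0,0,-0.021,0.02],[0,0,0,0,0,-0.021,0.02],[0,0,0,0,0,0,0.02],[0,0,0,0,0,0,0.02],[0,0,0,0,0,0,0.055],[0,0,0,0,0,0,0.06],[0,0,0,0,0,0,0.06],[0,0,0.03,0,0,0,0.06],[0,0,0.04,0,0,0,0.06],[0,0,0.045,0,0,0,0.05],[0,0.02,0.045,0,0,0,0.02],[0,0.02,0.04,0,0,0,0.0]]}}

```text
t: 10.75
position: [0.5031, 0.082, 0.2874]
tool_rot: [0.38, 0.916, -0.049, 0.121]
ft_force: [0.6, -0.8, -0.6]
finger_gap: 0.0434
grip_force: 0.0
```

Call:
{"op": "carry_out", "data": {"series": [[-0.02,0.02,0,0,0,0.1,0],[-0.02,0.02,0,0,0,0.1,0],[-0.02,0.02,0,0,0,0.1,0],[0,0.02,0,0,0,0.1,0],[0,0.02,0,0,0,0.1,0],[0,0.02,0,0,0,0.1,0],[0,0.01,0,0,0,0.1,0],[0,0,0,0,0,0,0]]}}

```text
t: 11.55
position: [0.443, 0.2127, 0.2848]
tool_rot: [0.041, 0.991, -0.004, 0.129]
ft_force: [0.1, -0.6, 1.4]
finger_gap: 0.0004
grip_force: 0.0
```

Run:
```python
from ang import *
np.set_printoptions(precision=3,suppress=True)
r=meas("pics/r2.png")
print(telemetry.observe()["q"])
g=cv2.cvtColor(r,cv2.COLOR_BGR2GRAY).astype(float)
# polar samples r 60..125mm: contrast of each angle against neighbours (vertical light/dark edge of thin top)
L=cv2.createCLAHE(2).apply(cv2.cvtColor(r,cv2.COLOR_BGR2GRAY))
for x in cv2.createLineSegmentDetector().detect(L)[0][:,0]:
    p=np.array([[300-x[1],300-x[0]],[300-x[3],300-x[2]]])/2
    d=p[1]-p[0];n=np.hypot(*d)
    off=abs(p[0][0]*d[1]-p[0][1]*d[0])/n
    if n>25 and off<8 and np.hypot(*p.mean(0))<130: print("seg",np.degrees(np.arctan2(d[1],d[0]))%180,"len",n,"off",off,"at",p.mean(0))
# shelf corner triangulation
f=grab_frame("top");h=grab_frame("scene")
o,d=ray(f,(326,110))
for z in(.3,.35,.4,.45,.5): q=o+d*(z-o[2])/d[2];print("shelf",q,proj(h,q))
```

```text
11.6 [0.443 0.212 0.285] [-1.378  0.152 -0.314] 0.00036947285469281845 closing 85.01372287216486
[ 0.323 -0.236 -0.824  1.853 -0.031  1.232  0.984]
seg 45.0182 len 108.27586 off 6.0516267 at [51.172 59.765]
seg 45.306183 len 111.3819 off 0.3348821 at [54.939 55.053]
seg 44.664856 len 104.296455 off 5.891358 at [-55.397 -46.47 ]
seg 45.205124 len 96.8052 off 0.36556518 at [-48.682 -48.513]
seg 135.98602 len 95.46049 off 0.36358505 at [ 54.428 -53.092]
seg 135.27252 len 93.250755 off 5.0227346 at [ 56.768 -49.161]
seg 134.41174 len 47.736275 off 5.072655 at [-32.595  40.52 ]
seg 135.4583 len 26.968193 off 2.1642203 at [-43.582  39.854]
shelf [0.676 0.161 0.3  ] [295.909  99.118]
shelf [0.66  0.162 0.35 ] [299.221  75.061]
shelf [0.644 0.164 0.4  ] [302.837  48.798]
shelf [0.629 0.166 0.45 ] [306.801  20.009]
shelf [0.613 0.167 0.5  ] [311.165 -11.687]
```

The carousel is centred: dividers at 45.2° and 135.5°, so the compartment centre is at about 0.4°. Next is the lever pad at (0.58, 0.173, 0.19).

Call:
{"op": "carry_out", "data": {"series": [[0.034,-0.01,-0.01,0,0,0,0],[0.034,-0.01,-0.02,0,0,0,0],[0.034,-0.01,-0.02,0,0,0,0],[0.034,-0.009,-0.02,0,0,0,0],[0,0,0,0,0,0,0],[0,0,-0.012,0,0,0,0],[0,0,-0.012,0,0,0,0],[0,0,-0.012,0,0,0,0]]}}

```text
t: 12.5
position: [0.5786, 0.1734, 0.1785]
tool_rot: [0.042, 0.991, -0.005, 0.13]
ft_force: [-7.5, -0.9, 6.8]
finger_gap: 0.0005
grip_force: 3.9
```

Call:
{"op": "carry_out", "data": {"series": [[0,0,-0.01,0,0,0,0],[0,0,-0.01,0,0,0,0],[0,0,-0.01,0,0,0,0]]}}

```text
t: 12.8
position: [0.5795, 0.1732, 0.1486]
tool_rot: [0.042, 0.991, -0.005, 0.13]
ft_force: [-0.7, 0.1, 2.5]
finger_gap: 0.0005
grip_force: 1.0
```

Call:
{"op": "carry_out", "data": {"series": [[0,0,-0.008,0,0,0,0],[0,0,-0.008,0,0,0,0],[0,0,-0.006,0,0,0,0],[0,0,-0.004,0,0,0,0]]}}

```text
t: 13.2
position: [0.5797, 0.1731, 0.1226]
tool_rot: [0.043, 0.991, -0.004, 0.13]
ft_force: [-0.3, -0.6, 2.0]
finger_gap: 0.0005
grip_force: 0.9
```

Call:
{"op": "carry_out", "data": {"series": [[0,0,-0.002,0,0,0,0],[0,0,-0.002,0,0,0,0],[0,0,-0.002,0,0,0,0]]}}

```text
t: 13.5
position: [0.5798, 0.1731, 0.1172]
tool_rot: [0.043, 0.991, -0.005, 0.13]
ft_force: [0.7, 1.4, 2.7]
finger_gap: 0.0003
grip_force: 1.0
```

Call:
{"op": "carry_out", "data": {"series": [[0,0,-0.002,0,0,0,0],[0,0,-0.002,0,0,0,0],[0,0,0,0,0,0,0],[0,0,0,0,0,0,0]]}}

```text
t: 13.9
position: [0.5794, 0.1731, 0.1129]
tool_rot: [0.043, 0.991, -0.005, 0.129]
ft_force: [0.6, -0.2, 2.0]
finger_gap: 0.0003
grip_force: 1.0
```

Run:
```python
from h import *
for c in("scene","top"):
    f=grab_frame(c)
    for r in nets.find_in(c,"spacer")[:6]: print(c,round(r["p"],2),np.round(r["location"],1))
    print([ (n,np.round(proj(f,p),1)) for n,p in(("pan",(.676,.042,.165)),("under chute",(.609,.045,.03)),("sample",(.56,-.01,.03)))])
    cv2.imwrite(f"pics/{c}_p.png",f["pixels"])
```

```text
scene 0.94 [229.  256.5]
scene 0.57 [265.8 280.9]
scene 0.55 [369.7 219.2]
[('pan', array([346. , 148.4])), ('under chute', array([361.7, 217.5])), ('sample', array([396.7, 220.2]))]
top 0.67 [247.2 145.7]
top 0.57 [400.9 195.3]
top 0.51 [249.8 200.5]
[('pan', array([387.5, 133.6])), ('under chute', array([375.9, 181.1])), ('sample', array([402.2, 204.8]))]
```

No hard stop yet, so I press on until the force rises.

Call:
{"op": "carry_out", "data": {"series": [[0,0,-0.002,0,0,0,0],[0,0,-0.002,0,0,0,0],[0,0,-0.002,0,0,0,0]]}}

```text
t: 14.4
position: [0.5796, 0.1731, 0.1068]
tool_rot: [0.043, 0.991, -0.005, 0.13]
ft_force: [0.3, -0.3, 2.6]
finger_gap: 0.0004
grip_force: 1.2
```

Call:
{"op": "carry_out", "data": {"series": [[0,0,-0.002,0,0,0,0],[0,0,-0.002,0,0,0,0],[0,0,-0.001,0,0,0,0]]}}

```text
t: 14.7
position: [0.5793, 0.1731, 0.1016]
tool_rot: [0.042, 0.991, -0.005, 0.129]
ft_force: [-0.4, 0.9, 3.2]
finger_gap: 0.0004
grip_force: 1.2
```

Run:
```python
from h import *
for c in("scene","top"):
    f=grab_frame(c)
    for r in nets.find_in(c,"spacer")[:6]: print(c,round(r["p"],2),np.round(r["location"],1))
    for r in nets.find_in(c,"lever_pad")[:2]: print(c,"pad",round(r["p"],2),np.round(r["location"],1))
a=cv2.imread("pics/top0.png");b=f["pixels"]
# bright ring in the pan region, before/after
for im in(a,b): print(np.array(im[118:160:4,374:402:4].mean(2),int))
```

```text
scene 0.86 [266.2 281.5]
scene 0.65 [225.4 256.8]
scene 0.6 [367.9 220.3]
scene pad 0.69 [312.4 209. ]
top 0.69 [248.5 155.1]
top 0.49 [377.9 191.2]
top 0.48 [250.8 201.3]
top pad 0.94 [384.8 149.1]
[[181 191 193 190 192 191 191]
 [181 191 193 190 191 192 192]
 [181 191 181 169 171 188 192]
 [180 179 169 134  77 170 192]
 [179 142 170 190 176 171 191]
 [180 182 144 170 170 169 191]
 [190 192 182 107 146 192 191]
 [191 192 191 190 189 191 191]
 [191 193 191 189 190 190 190]
 [191 194 191 189 189 191 190]
 [148 165 178 169 164 166 166]]
[[111 111 108 108 110 111 114]
 [113 110 112 121 116 118 118]
 [111 212 211 210 210 210 208]
 [102 214 214 213 212 212 211]
 [ 88 147 157 160 156 140 141]
 [ 83 150 157 156 152 154 154]
 [ 72 149 157 157 154 154 153]
 [ 94 152 155 156 155 154 152]
 [108 154 154 153 154 153 153]
 [147 155 154 152 152 153 153]
 [143 154 153 152 152 154 150]]
```

The pan is steep and empty. I'll go on to the stop.

Call:
{"op": "carry_out", "data": {"series": [[0,0,-0.002,0,0,0,0],[0,0,-0.002,0,0,0,0],[0,0,-0.001,0,0,0,0]]}}

```text
t: 15.3
position: [0.5795, 0.173, 0.0968]
tool_rot: [0.043, 0.991, -0.005, 0.13]
ft_force: [0.4, 0.1, 2.5]
finger_gap: 0.0006
grip_force: 1.2
```

Call:
{"op": "carry_out", "data": {"series": [[0,0,-0.002,0,0,0,0],[0,0,-0.002,0,0,0,0],[0,0,0,0,0,0,0]]}}

```text
t: 15.6
position: [0.5792, 0.173, 0.0925]
tool_rot: [0.042, 0.991, -0.005, 0.129]
ft_force: [-0.3, 0.1, 3.0]
finger_gap: 0.0007
grip_force: 1.1
```

Run:
```python
from h import *
f=grab_frame("top");b=f["pixels"].mean(2)
print(np.array(b[100:190:3,374:406:4],int))
print(np.round([proj(f,p) for p in((.609,.045,.022),(.581,.045,.165),(.634,.045,.165),(.645,.045,.15))],1))
```

```text
[[111 112 112 110 111 111 111 110]
 [142 143 134 134 138 133 129 128]
 [145 145 143 143 141 145 149 147]
 [137 132 133 129 131 135 133 136]
 [ 49  48  47  47  46  47  48  49]
 [109 108 106 106 107 110 111 110]
 [111 111 108 108 110 111 114 116]
 [112 109 114 114 109 115 114 114]
 [111 112 112 113 112 113 111 115]
 [115 162 156 169 167 153 153 141]
 [109 214 214 213 212 211 211 210]
 [106 217 216 216 215 214 213 212]
 [ 99 210 213 214 213 213 212 211]
 [ 86 132 141 140 125 122 120 136]
 [ 79 132 137 137 134 135 135 134]
 [ 70 131 136 137 135 135 134 125]
 [ 77 134 136 137 136 134 134 102]
 [ 89 135 135 135 135 135 134  73]
 [117 135 134 133 134 133 134  70]
 [128 137 135 132 132 134 133  77]
 [ 82  66  90  99  94 124 121  98]
 [ 57  48  47  48  47  47  50 124]
 [ 43  52  54  62 132 127  48  94]
 [107 106 102  54  38  41  49  81]
 [170 170 171 170 165 109  47  79]
 [170 171 171 171 171 161  47  78]
 [171 171 171 170 170 162  48  81]
 [166 158 159 170 171 165  52  85]
 [ 55  65  68  77  97 106 110 144]
 [ 47  47  47  48  48  47  49 153]]
[[375.4 181.7]
 [386.  184.3]
 [386.  155.8]
 [384.7 151.7]]
```

Call:
{"op": "carry_out", "data": {"series": [[0,0.004,-0.001,0,0,0,0],[0,0.004,-0.001,0,0,0,0],[0,0,-0.002,0,0,0,0],[0,0,-0.002,0,0,0,0],[0,0,-0.002,0,0,0,0]]}}

```text
t: 16.15
position: [0.5809, 0.1818, 0.0872]
tool_rot: [0.042, 0.99, -0.005, 0.131]
ft_force: [-10.7, -4.1, 28.2]
finger_gap: 0.0003
grip_force: 14.5
```

That is the hard stop, at 28 N. I'll hold briefly and check the chute area.

Call:
{"op": "carry_out", "data": {"series": [[0,0,0.001,0,0,0,0],[0,0,0,0,0,0,0],[0,0,0,0,0,0,0],[0,0,0,0,0,0,0],[0,0,0,0,0,0,0],[0,0,0,0,0,0,0]]}}

```text
t: 16.75
position: [0.5805, 0.1818, 0.088]
tool_rot: [0.042, 0.99, -0.005, 0.131]
ft_force: [-8.7, -2.9, 19.8]
finger_gap: 0.0006
grip_force: 10.4
```

Run:
```python
from h import *
f=grab_frame("top");b=f["pixels"].mean(2)
print(np.array(b[127:190:3,370:410:3],int))
for r in nets.find_in("top","spacer")[:6]: print(round(r["p"],2),np.round(r["location"],1))
```

```text
[[110 112 112 114 110 112 114 113 114 115 114 114 112 116]
 [110 109 138 214 212 213 212 216 217 216 211 202 197 122]
 [112 111 129 214 213 213 213 212 211 211 210 208 208 123]
 [110 113 125 217 216 216 216 216 215 214 214 214 213 153]
 [113 111  94 212 209 211 211 212 212 211 210 210 210 183]
 [114 106  84 122 127 126 125 127 126 127 127 123  76 119]
 [113  91 102 126 129 128 127 128 127 127 127  98  79 116]
 [103  77 124 127 128 129 126 128 127 126 127  73  99 115]
 [153  72 121 128 127 129 126 127 126 126 125  69 124 126]
 [117  76 125 128 127 127 128 126 126 126 110  74 149 153]
 [105  88 125 128 127 125 127 125 127 126  80  93  93 104]
 [ 65 107  66  69  68  89  94 105 120 122  69 122 121 122]
 [ 61  92  48  48  48  47  47  47  47  45  68 136 119 120]
 [ 76  59  43  52  53  56 114 138 127  48  87 136  85  95]
 [115 109 107 105 102  68  44  37  41  47  88 138 103 122]
 [169 171 171 171 171 170 168 160 110  47  48 129 100 141]
 [170 171 171 172 171 171 170 171 161  48  48 129  40  41]
 [171 171 171 171 171 171 171 171 162  48  47 143 159  80]
 [153 166 165 157 160 171 171 172 166  52  53 146 170 170]
 [ 56  55  64  66  68  71  90 101 107 104 138 148 169 170]
 [ 48  48  47  48  48  48  49  48  47  48  66 172 170 170]]
0.76 [244.7 146.7]
0.55 [379.6 195. ]
```

The pan is smooth and empty. I let go: straight up, then back.

Call:
{"op": "carry_out", "data": {"series": [[0,0,0.015,0,0,0,0],[0,0,0.02,0,0,0,0],[0,0,0.02,0,0,0,0],[0,0,0.025,0,0,0,0],[0,0,0.03,0,0,0,0],[0,0,0.04,0,0,0,0],[-0.02,0.02,0.03,0,0,0,0],[-0.04,0.03,0.02,0,0,0,0],[-0.04,0.03,0,0,0,0,0],[-0.03,0.03,0,0,0,0,0],[0,0.03,0,0,0,0,0],[0,0,0,0,0,0,0]]}}

```text
t: 18.05
position: [0.4503, 0.3234, 0.2852]
tool_rot: [0.04, 0.991, -0.003, 0.13]
ft_force: [0.8, -0.1, 0.3]
finger_gap: 0.0001
grip_force: 0.0
```

Run:
```python
from ang import *
np.set_printoptions(precision=2,suppress=True,linewidth=200)
r=meas("pics/r3.png")
a=cv2.imread("pics/r2.png")
d=cv2.absdiff(a,r).max(2);m=(cv2.GaussianBlur(d,(5,5),0)>35).astype(np.uint8)
n,l,s,c=cv2.connectedComponentsWithStats(m)
for i in range(1,n):
    if s[i,4]>60: print(s[i],c[i],"rel x,y mm",(300-c[i][1])/2,(300-c[i][0])/2)
f=grab_frame("top");b=f["pixels"].mean(2);o=cv2.imread("pics/top0.png").mean(2)
print(np.array(b[118:160:4,374:402:4],int))
print(np.array(b[160:200:3,366:412:3],int))
for c in("top","scene"):
  for q in nets.find_in(c,"spacer")[:6]: print(c,round(q["p"],2),np.round(q["location"],1))
for x in cv2.createLineSegmentDetector().detect(cv2.createCLAHE(2).apply(cv2.cvtColor(r,cv2.COLOR_BGR2GRAY)))[0][:,0]:
    p=np.array([[300-x[1],300-x[0]],[300-x[3],300-x[2]]])/2;d=p[1]-p[0];k=np.hypot(*d)
    if k>60 and abs(p[0][0]*d[1]-p[0][1]*d[0])/k<3: print("seg",np.degrees(np.arctan2(d[1],d[0]))%180)
```

```text
18.1 [0.45 0.32 0.28] [ 0.84 -0.08 -0.07] 0.0005309893289534793 closing 85.34448592223625
[257 137  23  16 228] [266.78 145.2 ] rel x,y mm 77.40131578947368 16.61184210526315
[297 145  22   9 163] [306.89 148.93] rel x,y mm 75.53680981595092 -3.444785276073617
[    0   385   229   215 40865] [110.8  503.58] rel x,y mm -101.79209592560872 94.60161507402422
[[206 216 219 216 217 217 217]
 [206 216 219 216 217 217 217]
 [206 216 218 216 217 217 217]
 [205 217 218 215 217 218 217]
 [205 217 218 215 216 217 217]
 [206 218 218 215 215 217 217]
 [216 218 217 214 215 217 216]
 [216 217 217 215 215 217 216]
 [216 219 216 215 215 216 215]
 [216 219 216 215 215 216 216]
 [171 189 204 193 189 189 190]]
[[ 58 117  66  70  73  91  92  99 104 129 135 128  83 122 124 123]
 [ 54 108  49  50  48  48  49  48  47  47  46  48  81 119 120 120]
 [ 53 114  43  43  53  54  55  86 133 142  55  47  82  94  96  97]
 [ 53 121 109 109 107 106  87  47  39  39  48  48  82 118 118 157]
 [ 54 161 172 172 172 172 172 171 167 127  52  48  80  67 138 125]
 [ 54 162 172 172 172 172 172 172 172 171  61  47  79  44  39  66]
 [ 53 163 173 173 172 172 172 173 171 171  60  47  82 163 110  42]
 [ 52 144 166 167 159 158 172 173 173 177  61  53  87 168 171 158]
 [ 49  56  55  59  66  68  70  87  98 107 108 130 146 168 171 171]
 [ 48  47  48  48  48  47  48  49  48  48  48  52 155 170 171 171]
 [ 92  63  81  87  71  71  59  63  60  58  64 142 192 171 171 171]
 [174  95  94 141 141 153 155 164 173 193 191 196 179 172 171 171]
 [174 174 171 168 169 170 173 173 147 122 171 145 172 172 171 139]
 [174 174 173 174 173 173 173 174 173 173 172 172 173 172 139 156]]
top 0.83 [248.5 153.8]
top 0.63 [379.2 193. ]
top 0.56 [253.8 194.5]
scene 0.86 [266.2 281.5]
scene 0.65 [225.4 256.8]
scene 0.6 [367.9 220.3]
seg 45.349426
seg 45.163864
seg 136.056
seg 135.94269
```

Checks after release:
- **Pan:** back at rest and empty.
- **Compartment:** the only new thing in the carousel view is at the front edge of the chute mouth, about 76 mm ahead of the axis and from −3 to +17 mm sideways. That lies inside the spacer compartment.
- **Dividers:** still at 45° and 136°.

The arm is clear, so I'm handing in.

```bash
python3 -c "
from plant import arm;print(arm.sign_off())"
```

```text
the job is handed in; nothing more can be done
None
```

I handed the job in after about 18 s: the spacer compartment is centred under the chute to within about 1°, the lever was pressed to its hard stop and released, and the pan is empty. I judged the spacer to be in that compartment from image differences rather than a direct view, because the chute hides most of it.

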